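# Ease the plant press by one turn

## Robot

A 6-joint arm with a two-finger parallel gripper is mounted at the origin on the work surface. World frame = base frame: x ahead of the robot, y to its left, z up, the work surface at z = 0. Lengths are in m, angles in degrees, forces in N, time in s.
With the tool pointing down it reaches from about 0.275 to 0.725 m from the base axis. Payload 5.6 kg.
Tool frame: the origin (TCP) lies midway between the tips of the shut fingers; the grasp point (between the pads) lies 19 mm behind it; z points along the fingers, y is the line along which they close (so a half turn about z gives the same grasp; the last joint's range is limited). The gripper opens to 85 mm and grips with 20 to 120 N. Pads are 22 mm wide; open, the fingers measure 114 mm over their backs; the gripper's body (76 mm by 85 mm) begins 54 mm behind the grasp point. The pads swing forward as they close: fully open they stand 13 mm farther back than shut.
Start: joints at [86.952, 14.616, 6.199, 0, -81.583, -16.306], TCP at [0.182, 0.519, 0.231] pointing down, gripper open.
Joint ranges: [-168.99, 168.99], [-69.2, 112.95], [-62.41, 85.93], [-164.36, 98.24], [-168.68, -3.75], [-174.98, 174.98]. Speed limits (degrees/s): [147.25, 147.25, 180, 180, 180, 180].

## Interface

Orientations are given as [roll, pitch, yaw] about the fixed x, y, z axes, in that order (R = Rz(yaw) Ry(pitch) Rx(roll)).
In Python, from cell import r gives the robot as it stands.
- The arm moves only by the tool jog_arm, never from a script. Its argument "moves" is one flat list of numbers, 5 for each row, row after row: the shift along the tool's x, y, z in mm, then the turn about the tool's z in degrees, then the opening, from 0 (shut) to 1 (fully open). In form: [x, y, z, roll, jaw, x, y, z, roll, jaw, ...]. A call has 1 to 5 rows; each row is the pose to reach, as a shift and turn from the pose commanded when the call began, along the tool's axes at that moment; what a row does not reach only later rows make up. A row lasts 1/10 s, in which the tool goes at most 50 mm and 8.59 degrees, less where a joint would pass 70% of its speed; a pose out of reach is approached as far as the arm can. A call with a gripper value outside its range is refused whole. The fingers move at their own pace and stop on an object; the grip force is fixed at half the most. Time passes only in rows, so rows that repeat a pose let the fingers close. It gives the time, the measured TCP pose, the force, the opening and the grip force at its end, in the units of the state.
- r.get_state(): the state, without advancing time (a new reading comes with each control period).
- r.snapshot(name): name is "side" or "top"; returns the picture (480x640x3 uint8, red, green, blue); there is no depth.
- r.camera_params(name): a dict with "fx", "fy", "cx", "cy" (pixels), "T" (4x4, takes a point from camera to world coordinates). Camera axes: x right, y down, z forward; pixel columns grow to the right and rows downward; lengths in m; the calibration is good to about 2 mm. A picture is of the moment at which its call begins. camera_params takes no time and is no camera call.
- r.close_job(): hands the job in; it is judged then, once.
Trained networks look in the newest picture that a camera, given by its name, has taken for a name from the list of things; names that differ only in an ending like _2 or _b are one class to them, and where a whole thing is asked for, a point or a joint stands for the part that bears it (a point fixed in the world has none). Each returns a list of dicts, best first, with "confidence" (0 to 1); they miss things now and then, are a little off and sometimes report something else, mostly with a low value. They report only what shows in the picture. A call takes as long as a camera call.
- r.search_frame(camera, target): "rect" ([left, top, right, bottom] in pixels, round what is visible of it).
- r.spot_point(camera, target): "position" ([row, column] in pixels: a listed point, or the origin of a listed thing).
The state is a dict: "time": time; "joints": joint angles; "joint_velocities": joint speeds; "joint_efforts": joint torques, N m; "ee_pos": TCP position; "eef_rot": TCP orientation; "force": force on the tool from outside, world axes, zero at the start; "ft_torque": the same for the moment, N m; "grip_width": finger opening in m; "grasp_force": force on a finger pad.
Only numpy, scipy, OpenCV 4.12 (cv2) and the standard library are available. Lean on these libraries where they do the work, as an engineer would, in place of code of your own. Each camera call takes 0.05 s, during which the arm holds its last target. There are 200 camera calls.

## Task

Ease the plant press: with a fingertip or the outside of the fingers, push its hand wheel round by the red upright handle, anticlockwise as seen from above, through exactly one full turn, so that the platen lifts a little off the boards and the handle finishes where it started. Only push the handle - do not take it between the fingers - then leave the press clear, and do not disturb the paper cup, water bottle or specimen jar.

Things in the scene. Friction and masses are not known exactly. Their poses are not given: they have to be found in the camera images.
- plant_press: dark green iron bench screw press for pressing plants, fixed to the table. Bed 210 x 300 x 18 mm (own x, y), origin at the centre of its underside, z up. Two columns at y = +-125 mm carry a crosshead 50 x 300 mm, top at 195 mm, with column nuts up to 205 mm. The pack of boards under the platen is part of it. The wheel lies level above the crosshead, its axis upright through this origin
- wheel_hub (a point): centre of the hand wheel, on its upright axis, in the middle plane of the rim, about 232 mm above the table. Rim: dark green round bar 18 mm thick on a circle of 90 mm radius, with three spokes 14 mm thick; hub 48 mm across, reaching with its nut 22 mm above this point. Wheel, screw and handle rise together 6 mm in one anticlockwise turn
- press_wheel (a joint): angle of the hand wheel in rad, growing anticlockwise seen from above; a full turn adds 6.283 and raises the platen 6 mm. At 0 the handle stands on the press's own -x side; starts between -0.8 and 0.8; a stop at -1.6. Stiff: it needs about 3 to 4 N at the handle, and stays where it is left, with no spring back or coasting
- handle: red upright handle on the rim, 90 mm from the wheel's axis: a plump grip 66 mm tall, 18 mm across at its foot, 27 mm at its middle, rounded top. Origin at the centre of its foot, 13.5 mm above the middle plane of the rim; z up. It spins freely on its own upright spindle. A short iron boss 26 mm across joins it to the rim
- handle_mid (a point): point on the handle's own upright axis, half-way up the red grip (33 mm above its foot)
- platen: dark green iron plate 165 x 200 x 16 mm that presses on the pack, hung from the screw and guided on the two columns; origin at the centre of its underside, about 85 mm above the table. It goes straight up, without turning, by 6 mm for each anticlockwise turn of the wheel
- paper_cup: empty white paper cup with a blue band, standing upright and loose, 78 mm across the rim, 98 mm tall; origin at the centre of its underside
- water_bottle: clear water bottle with blue label and white cap, standing upright and loose, 64 mm across, 200 mm tall; origin at the centre of its underside
- specimen_jar: amber glass jar with white cap, standing upright and loose, 56 mm across, 75 mm tall; origin at the centre of its underside

How it is judged (in metres and radians):
On the way, in this order (a step that is already met when the one before it is completed fails the run):
1. the fingers push against the handle (contact force between any of the fingers, the arm and handle above 0.5 N and distance between the grasp point and handle_mid below 0.09 m), for 0.05 s.
2. the handle is pushed through the far half of its circle by the fingers (all of step 1 and distance of handle_mid from where it was at the start of the episode above 0.15 m), for 0.05 s.
3. the handle is pushed on into the last quarter of the turn by the fingers, the platen rising (all of step 1 and distance of platen from where it was at the start of the episode above 0.0043 m and value of joint press_wheel above 3 rad), for 0.05 s.
At the end, for the whole second after the job is handed in: The wheel has made one full anticlockwise turn and is at rest, the handle within 15 degrees of where it started (but one thread, 6 mm, higher), the platen 6 mm up; cup, bottle and jar stand upright within 30 mm of where they were (distance of handle_mid from where it was at the start of the episode below 0.024 m and distance of platen from where it was at the start of the episode between 0.005 and 0.007 m and value of joint press_wheel above 5 rad and velocity of joint press_wheel between -0.05 and 0.05 rad/s and distance of each of paper_cup, water_bottle, specimen_jar from where it was at the start of the episode below 0.03 m and angle between each of paper_cup, water_bottle, specimen_jar's own z axis and vertical below 0.2 rad); the robot touches nothing.
It fails at once if the handle was taken between the fingers (horizontal distance between the grasp point and handle_mid below 0.01 m and z of the grasp point in the frame of handle_mid below 0.048 m).
It fails at once if the wheel was turned well past one turn (distance of platen from where it was at the start of the episode above 0.0067 m).
It fails at once if the wheel was wound down, the wrong way (value of joint press_wheel below -1.3 rad).
It fails at once if the paper cup, water bottle or specimen jar was lifted, shoved or tipped (distance of any of paper_cup, water_bottle, specimen_jar from where it was at the start of the episode above 0.03 m or angle between any of paper_cup, water_bottle, specimen_jar's own z axis and vertical above 0.3 rad).
It also fails if it takes over 51 s, if anything falls off the work surface, if the arm or the gripper's body presses on something with over 40 N, if the wrist force passes 120 N, or if a joint passes its speed limit or range.

## Working session

There is one attempt and no reset: what is moved stays moved. The work goes in short steps, Python scripts to look and compute and a tool call to move; the robot and the scene stay as the last step left them, time stands still between calls to the robot, and variables do not carry over. Pictures are saved under pics/ and viewed, at most 10 in all, crops included, and the job is handed in when it is done.

Besides the shell and the picture viewer there is one more tool, called after "Emit:" as a command line: name --argument value ..., lists and objects as JSON in quotes. jog_arm: Moves the arm, as the interface text tells. Its arguments: {"type":"object","properties":{"moves":{"type":"array"}},"required":["moves"]}

```bash
mkdir -p pics; cat > h.py <<'E'
import numpy as np, cv2
from cell import r
def ray(cam,row,col):
    p=r.camera_params(cam);T=np.array(p["T"])
    d=T[:3,:3]@np.array([(col-p["cx"])/p["fx"],(row-p["cy"])/p["fy"],1]);return T[:3,3],d/np.linalg.norm(d)
def tri(a,b):
    A=np.zeros((3,3));y=np.zeros(3)
    for o,d in (a,b):
        M=np.eye(3)-np.outer(d,d);A+=M;y+=M@o
    p=np.linalg.solve(A,y);return p,[np.linalg.norm((np.eye(3)-np.outer(d,d))@(p-o)) for o,d in (a,b)]
def atz(a,z): o,d=a;return o+d*(z-o[2])/d[2]
E
python3 - <<'E'
from h import *
np.set_printoptions(precision=4,suppress=True)
ims={}
for c in("side","top"):
    im=r.snapshot(c);cv2.imwrite(f"pics/{c}0.png",im[:,:,::-1]);print(c,np.array(r.camera_params(c)["T"])[:3,3])
zz=dict(wheel_hub=.232,handle_mid=.2785,handle=.2455,plant_press=0,platen=.085,paper_cup=0,water_bottle=0,specimen_jar=0)
for n,z in zz.items():
    R={}
    for c in("side","top"):
        s=r.spot_point(c,n)
        if s: R[c]=ray(c,*s[0]["position"]);print(n,c,np.round(s[0]["position"]),round(s[0]["confidence"],2),atz(R[c],z) )
    if len(R)==2: print("   tri",*tri(R["side"],R["top"]))
print(r.get_state())
E
```

```text
side [-0.088  -0.4188  0.9156]
top [0.491  0.0315 0.9743]
wheel_hub side [247. 314.] 0.84 [ 0.5752 -0.0059  0.232 ]
wheel_hub top [277. 351.] 0.96 [ 0.5649 -0.0047  0.232 ]
   tri [ 0.5664 -0.0073  0.2386] [np.float64(0.0035605024063855386), np.float64(0.00356050240638553)]
handle_mid side [242. 268.] 0.52 [0.4948 0.0547 0.2785]
handle_mid top [318. 316.] 0.59 [0.4986 0.052  0.2785]
   tri [0.4973 0.0538 0.2773] [np.float64(0.002251561626658083), np.float64(0.002251561626658108)]
handle side [252. 271.] 0.78 [0.5018 0.0544 0.2455]
handle top [317. 313.] 0.51 [0.5009 0.057  0.2455]
   tri [0.5017 0.056  0.2447] [np.float64(0.001320633146975499), np.float64(0.0013206331469753868)]
plant_press side [321. 314.] 0.77 [ 0.5643 -0.0081  0.    ]
plant_press top [283. 349.] 0.96 [ 0.5752 -0.012   0.    ]
   tri [ 0.5728 -0.0084 -0.0072] [np.float64(0.004904310680794372), np.float64(0.004904310680794295)]
platen side [295. 315.] 0.77 [ 0.5741 -0.0075  0.085 ]
platen top [284. 348.] 0.56 [ 0.5663 -0.0062  0.085 ]
   tri [ 0.5676 -0.0082  0.0908] [np.float64(0.002830768491941201), np.float64(0.0
[... 482 characters left out ...]
80. 242.] 0.71 [0.5859 0.2285 0.    ]
specimen_jar top [279. 239.] 0.85 [0.5862 0.2277 0.    ]
   tri [0.5859 0.228  0.0002] [np.float64(0.0003903286578069215), np.float64(0.00039032865780676035)]
{'time': 0.9, 'joints': array([ 86.9516,  14.6151,   6.1988,  -0.0008, -81.5835, -16.3057]), 'joint_velocities': array([ 0.005 ,  0.0434,  0.0575,  0.1012, -0.032 ,  0.0539]), 'joint_efforts': array([  0.0008, -38.6399,  23.8062,   5.368 ,  -0.0007,  -0.    ]), 'ee_pos': array([0.1822, 0.5189, 0.2313]), 'eef_rot': array([180.    ,   0.0008, -19.3542]), 'force': array([-0.4593,  0.1801,  0.7597]), 'ft_torque': array([-0.0129,  0.0316,  0.0377]), 'grasp_force': 0.0, 'grip_width': 0.08565082415391012}
```

View pics/top0.png

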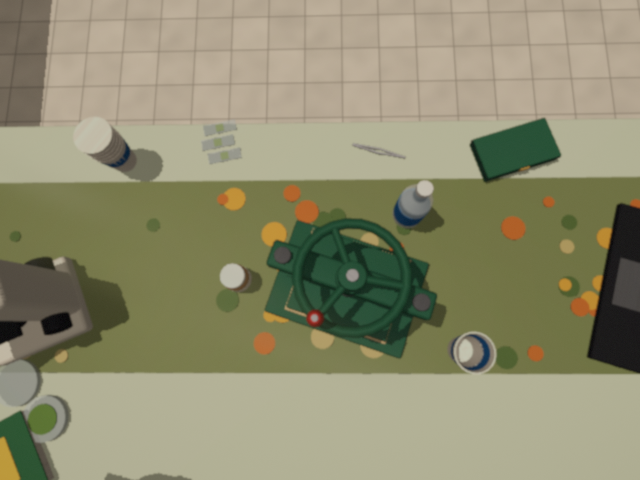

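View pics/side0.png

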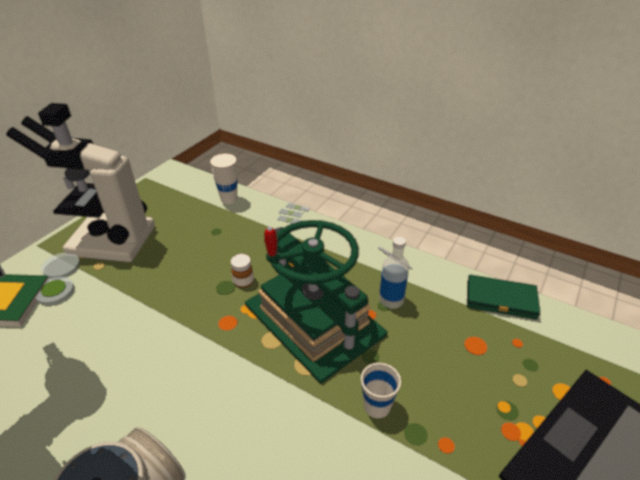

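The top view shows the hub at about row 277, col 351, and the red handle at about row 318, col 316, on the robot's side and slightly left. Both agree with the networks. The side view shows the handle at about (242, 268), with the jar, bottle and cup well below wheel height. The microscope stands at far left, so I'll swing away from it first while closing the fingers.

Emit:
jog_arm --moves '[118,276,-110,40,0,118,276,-110,40,0,118,276,-110,40,0,118,276,-110,40,0,118,276,-110,40,0]'

```text
time: 1.4
ee_pos: [0.1978, 0.2827, 0.318]
eef_rot: [-180.0, 0.0, -59.7]
force: [0.8, -0.2, 0.3]
grip_width: 0.012
grasp_force: 0.0
```

```bash
cat >> h.py <<'E'
HUB=np.array([.567,-.006])
def tool(dst,z,s=None):
    s=s or r.get_state();a=np.radians(s["eef_rot"][2]);d=np.array(dst)-s["ee_pos"][:2]
    return np.round(1000*np.array([d@[np.cos(a),np.sin(a)],d@[np.sin(a),-np.cos(a)],s["ee_pos"][2]-z]),1)
E
python3 -c "
from h import *
print(tool((.43,.15),.345),r.get_state()['eef_rot'],r.get_state()['joints'])"
```

```text
[ 231.8 -133.4  -27. ] [-1.79971400e+02  1.56944564e-02 -5.96580394e+01] [ 8.16204350e+01 -1.01835742e+01 -7.41206779e+00  1.25100848e-02
 -9.27413716e+01 -5.12778766e+01]
```

Emit:
jog_arm --moves '[230,-133,-27,40,0,230,-133,-27,40,0,230,-133,-27,40,0,230,-133,-27,40,0,230,-133,-27,40,0]'

```text
time: 1.9
ee_pos: [0.4162, 0.1613, 0.3431]
eef_rot: [-180.0, 0.1, -99.7]
force: [-0.0, 1.8, 1.5]
grip_width: 0.0006
grasp_force: 0.0
```

Emit:
jog_arm --moves '[0,0,0,31.5,0,0,0,0,31.5,0,0,0,0,31.5,0,0,0,0,31.5,0,0,0,0,31.5,0]'

```text
time: 2.4
ee_pos: [0.4147, 0.1628, 0.3427]
eef_rot: [-180.0, 0.0, -130.9]
force: [0.4, -0.1, 0.7]
grip_width: 0.0004
grasp_force: 0.0
```

```bash
python3 -c "
from h import *
s=r.get_state();print(tool(HUB,.268),tool((.53,.076),.345),s['ee_pos'],s['eef_rot'],s['joints'],s['force'],s['grip_width'])"
```

```text
[  27.8 -225.7   74.7] [  -9.9 -144.    -2.3] [0.41466968 0.16282809 0.34265673] [-1.79998325e+02  8.66676896e-03 -1.30909673e+02] [ 4.17173127e+01  2.05386916e+00  7.23437874e+00  5.51014899e-04
 -9.51716995e+01 -8.26269357e+01] [ 0.35367825 -0.09951122  0.65441975] 0.0003509624284071531
```

Emit:
jog_arm --moves '[-18,-48,0,0,0,-18,-96,0,0,0,-18,-144,0,0,0,-18,-144,10,0,0,-18,-144,10,0,0]'

```text
time: 2.9
ee_pos: [0.5353, 0.0817, 0.3305]
eef_rot: [179.9, -0.2, -130.8]
force: [-0.6, 0.2, 0.3]
grip_width: -0.0001
grasp_force: 0.0
```

```bash
python3 - <<'E'
from h import *
o=[]
for c in("side","top"):
    im=r.snapshot(c);s=r.search_frame(c,"handle");print(s[:1])
    cy,cx=(240,290) if c=="side" else (300,330)
    o.append(cv2.resize(im[cy-100:cy+100,cx-65:cx+65],None,fx=3,fy=3))
cv2.imwrite("pics/a.png",np.hstack(o)[:,:,::-1]);s=r.get_state();print(s['ee_pos'],tool(HUB,.268))
E
```

```text
[{'rect': [262.7, 230.1, 277.9, 256.2], 'confidence': 0.55}]
[{'rect': [306.8, 218.4, 412.5, 340.5], 'confidence': 0.73}]
[0.53484499 0.08310356 0.3337093 ] [ 46.6 -82.5  65.7]
```

View pics/a.png

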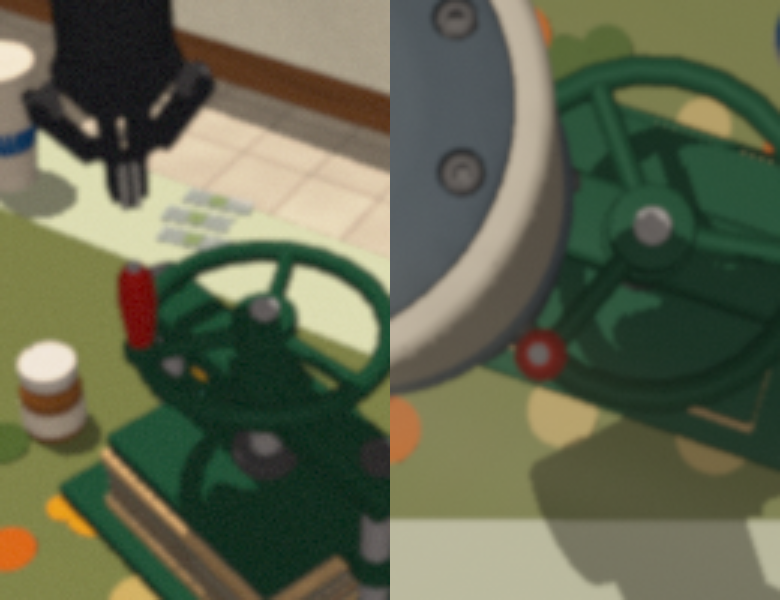

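Side crop: the fingers are clear of the handle and on the jar side. The knuckles bulge about 30 mm above the tips, so I'll work with the TCP at z ≈ 0.286 to keep them above the handle top. Next I'll lower and make first contact.

Emit:
jog_arm --moves '[0,0,47,0,0,4,3,47,0,0,16,5,47,0,0,23,6,47,0,0,27,7,47,0,0]'

```text
time: 3.6
ee_pos: [0.5137, 0.067, 0.2891]
eef_rot: [-179.8, 0.4, -130.8]
force: [2.8, 3.3, 3.5]
grip_width: -0.0001
grasp_force: 1.9
```

```bash
cat >> h.py <<'E'
def handle():
    R={}
    for c in("side","top"):
        im=r.snapshot(c);h=cv2.cvtColor(im,cv2.COLOR_RGB2HSV)
        m=((h[...,0]<6)|(h[...,0]>174))&(h[...,1]>170)&(h[...,2]>60)
        m[:150]=0;m[400:]=0
        n,l,st,ce=cv2.connectedComponentsWithStats(m.astype(np.uint8))
        for i in range(1,n):
            if st[i,4]>25: print("  red",c,st[i],np.round(ce[i],1))
        s=r.spot_point(c,"handle_mid")
        if s: R[c]=ray(c,*s[0]["position"]);p=atz(R[c],.281);d=p[:2]-HUB;print(c,np.round(p,4),round(s[0]["confidence"],2),"ang",round(np.degrees(np.arctan2(d[1],d[0])),1))
def stat():
    s=r.get_state();d=s["ee_pos"][:2]-HUB
    print(s["time"],np.round(s["ee_pos"],4),"hub in tool",tool(HUB,.286),"rad",np.linalg.norm(d),"ang",np.degrees(np.arctan2(d[1],d[0])),"F",s["force"])
def plan(phis,R=90):
    h=tool(HUB,.286);print([(p,round(h[0]+R*np.sin(np.radians(p))),round(h[1]+R*np.cos(np.radians(p)))) for p in phis])
E
python3 - <<'E'
from h import *
stat();handle();plan(range(-20,100,12))
E
```

```text
3.6 [0.5137 0.067  0.2891] hub in tool [ 20.3 -88.1   3.1] rad 0.09040924463931335 ang 126.1605360609481 F [2.75155165 3.33277313 3.45903859]
  red side [266 231  12  26 237] [271.2 243.2]
side [0.4939 0.0464 0.281 ] 0.7 ang 144.4
[(-20, -11, -4), (-8, 7, 1), (4, 26, 1), (16, 45, -2), (28, 62, -9), (40, 78, -19), (52, 91, -33), (64, 101, -49), (76, 107, -67), (88, 110, -85)]
```

Emit:
jog_arm --moves '[14,2,2,0,0,33,1,2,0,0,51,-4,2,0,0,68,-12,2,0,0,83,-23,2,0,0]'

```text
time: 4.3
ee_pos: [0.4751, -0.0118, 0.2841]
eef_rot: [180.0, 0.1, -130.8]
force: [-1.0, 2.7, 2.5]
grip_width: -0.0001
grasp_force: 1.8
```

```bash
python3 - <<'E'
from h import *
stat();handle();plan([56,68,80,92,104])
E
```

```text
4.3 [ 0.4751 -0.0118  0.2841] hub in tool [-64.5 -65.8  -1.9] rad 0.092120789506125 ang -176.36955672222064 F [-1.03386626  2.69072609  2.51602107]
  red side [297 249  14  27 281] [303.6 261.9]
side [ 0.4856 -0.031   0.281 ] 0.75 ang -162.9
[(56, 10, -15), (68, 19, -32), (80, 24, -50), (92, 25, -69), (104, 22, -87)]
```

Emit:
jog_arm --moves '[10,-15,-1,0,0,19,-32,-1,0,0,24,-50,-1,0,0,25,-69,-1,0,0,22,-87,-1,0,0]'

```text
time: 5.0
ee_pos: [0.5263, -0.0848, 0.2841]
eef_rot: [179.8, -0.1, -130.8]
force: [-2.8, 1.9, 3.1]
grip_width: -0.0002
grasp_force: 2.1
```

```bash
python3 - <<'E'
from h import *
stat();handle();plan([116,128,140,152,164])
E
```

```text
5.0 [ 0.5263 -0.0848  0.2841] hub in tool [-86.2  20.7  -1.9] rad 0.08867588617833579 ang -117.34734723468306 F [-2.77694393  1.85618194  3.08960573]
  red side [342 239  11  27 212] [347.1 252.2]
side [ 0.5459 -0.0998  0.281 ] 0.51 ang -102.7
[(116, -5, -18), (128, -15, -34), (140, -28, -48), (152, -44, -58), (164, -61, -66)]
```

Emit:
jog_arm --moves '[-5,-18,-2,0,0,-15,-34,-2,0,0,-28,-48,-2,0,0,-44,-58,-2,0,0,-61,-66,-2,0,0]'

```text
time: 5.7
ee_pos: [0.616, -0.0823, 0.287]
eef_rot: [180.0, -0.2, -130.9]
force: [-2.9, -2.7, 1.6]
grip_width: -0.0001
grasp_force: 2.0
```

```bash
python3 - <<'E'
from h import *
stat();handle();plan([176,188,200,212,224])
E
```

```text
5.7 [ 0.616  -0.0823  0.287 ] hub in tool [-25.6  86.9   1. ] rad 0.09062400013873734 ang -57.292701109143074 F [-2.85613539 -2.69472502  1.55870652]
  red side [349 224   8  15  58] [351.8 232.4]
side [ 0.6328 -0.0679  0.281 ] 0.61 ang -43.2
  red top [381 225  10  12  98] [385.8 230.5]
top [ 0.6349 -0.0632  0.281 ] 0.58 ang -40.1
[(176, -18, -3), (188, -37, -3), (200, -55, 2), (212, -72, 10), (224, -87, 22)]
```

Emit:
jog_arm --moves '[-18,-3,1,0,0,-37,-3,1,0,0,-55,2,1,0,0,-72,10,1,0,0,-87,22,1,0,0]'

```text
time: 6.4
ee_pos: [0.657, -0.0012, 0.2864]
eef_rot: [-179.9, -0.0, -130.9]
force: [-0.6, -4.1, 4.1]
grip_width: 0.0001
grasp_force: 2.3
```

```bash
python3 - <<'E'
from h import *
stat();handle();plan([236,248,260,272,284])
E
```

```text
6.4 [ 0.657  -0.0012  0.2864] hub in tool [62.6 64.9  0.4] rad 0.0901497046073246 ang 3.0713724943379046 F [-0.62697503 -4.09422536  4.09219866]
  red side [317 195  10  25 195] [321.  205.8]
side [0.6561 0.0312 0.281 ] 0.54 ang 22.6
top [0.647  0.0305 0.281 ] 0.53 ang 24.5
[(236, -12, 14), (248, -20, 30), (260, -26, 48), (272, -27, 67), (284, -24, 86)]
```

Emit:
jog_arm --moves '[-12,14,0,0,0,-20,30,0,0,0,-26,48,0,0,0,-27,67,0,0,0,-24,86,0,0,0]'

```text
time: 7.1
ee_pos: [0.6078, 0.0733, 0.2857]
eef_rot: [-179.9, 0.1, -130.9]
force: [3.0, -1.9, 0.3]
grip_width: -0.0004
grasp_force: 2.0
```

```bash
python3 - <<'E'
from h import *
stat();handle();plan([294,304,314,322,330,337,344])
E
```

```text
7.1 [0.6078 0.0733 0.2857] hub in tool [ 86.6 -21.1  -0.3] rad 0.08915228735667895 ang 62.79703704810578 F [ 3.036212   -1.89148068  0.32064244]
  red side [277 202  10  26 197] [281.5 214. ]
side [0.5807 0.0884 0.281 ] 0.51 ang 81.7
  red top [287 261  16  16 131] [295.8 269.8]
top [0.5747 0.0851 0.281 ] 0.75 ang 85.2
[(294, 4, 15), (304, 12, 29), (314, 22, 41), (322, 31, 50), (330, 41, 57), (337, 51, 62), (344, 61, 65)]
```

Emit:
jog_arm --moves '[4,15,0,0,0,12,29,0,0,0,22,41,0,0,0,31,50,0,0,0,41,57,0,0,0]'

```text
time: 7.8
ee_pos: [0.5384, 0.0795, 0.2852]
eef_rot: [180.0, 0.1, -130.9]
force: [2.9, 1.8, 0.0]
grip_width: -0.0001
grasp_force: 1.7
```

```bash
cat > f.py <<'E'
from h import *
stat();handle();plan([337,340,344,348])
for f in("side","top"): print(r.spot_point(f,"handle")[:1])
E
python3 f.py
```

```text
7.8 [0.5384 0.0795 0.2852] hub in tool [ 46.  -77.6  -0.8] rad 0.09016945654769563 ang 108.476719930477 F [2.93238083 1.79697499 0.02003386]
  red side [264 221  11  26 227] [269.3 233.5]
side [0.5138 0.0718 0.281 ] 0.68 ang 124.4
[(337, 10, 5), (340, 14, 7), (344, 20, 9), (348, 26, 11)]
[{'position': [244.0, 266.8], 'confidence': 0.82}]
[]
```

Emit:
jog_arm --moves '[6,3,0,0,0,12,6,0,0,0,16,7,0,0,0,18,8,0,0,0,18,8,0,0,0]'

```text
time: 8.6
ee_pos: [0.5194, 0.0704, 0.2857]
eef_rot: [180.0, -0.0, -130.9]
force: [-0.0, 2.1, -0.5]
grip_width: 0.0003
grasp_force: 0.7
```

```bash
python3 f.py; python3 - <<'E'
import h,cv2
class F:
    def __getattr__(s,n): return getattr(h_r,n)
h_r=h.r
f=F(); f.snapshot=lambda c: cv2.imread(f"pics/{c}0.png")[:,:,::-1].copy(); f.spot_point=lambda *a:[]
h.r=f; print("start"); h.handle()
import numpy as np
p=h_r.camera_params("side");T=np.linalg.inv(np.array(p["T"]))
for a,z in((138.6,.2785),(133.6,.2845),(138.6,.2845),(143.6,.2845)):
    q=T[:3,:3]@np.array([*(h.HUB+.09*np.array([np.cos(np.radians(a)),np.sin(np.radians(a))])),z])+T[:3,3]
    print(a,z,p["fx"]*q[0]/q[2]+p["cx"],p["fy"]*q[1]/q[2]+p["cy"])
E
```

```text
8.6 [0.5194 0.0704 0.2857] hub in tool [ 26.7 -86.   -0.3] rad 0.09001268083846412 ang 121.9239812946795 F [-0.03742019  2.06058123 -0.52929689]
  red side [264 226  13  27 240] [270.3 239.1]
side [0.5078 0.0624 0.281 ] 0.73 ang 130.9
[(337, -8, -3), (340, -4, -1), (344, 2, 1), (348, 8, 2)]
[{'position': [252.4, 271.2], 'confidence': 0.56}]
[]
start
  red side [265 230  12  26 248] [270.8 241.8]
  red top [307 310  16  16 120] [314.8 318. ]
138.6 0.2785 270.0354404347876 241.1159760265462
133.6 0.2845 269.13918702495783 236.46789595940152
138.6 0.2845 269.8403938402695 238.86608110726056
143.6 0.2845 270.88166516787714 241.22678475842767
```

The handle is within about 1° of its target: the red blob is at (270.3, 239.1) and I expected (270.6, 239.6). Now I back off and lift clear.

Emit:
jog_arm --moves '[-12,0,0,0,0,-24,2,0,0,0,-24,2,-45,0,0,-24,2,-80,0,0,-24,50,-80,0,0]'

```text
time: 9.4
ee_pos: [0.5022, 0.1211, 0.3694]
eef_rot: [-179.7, 0.3, -131.1]
force: [-0.4, 1.8, -0.4]
grip_width: 0.0004
grasp_force: 0.0
```

Emit:
jog_arm --moves '[0,48,0,0,0,0,96,0,0,0,0,130,0,0,0,0,130,0,0,0,0,130,0,0,0]'

```text
time: 9.9
ee_pos: [0.3993, 0.2075, 0.3658]
eef_rot: [-180.0, 0.0, -130.7]
force: [-0.2, -0.4, -0.7]
grip_width: -0.0
grasp_force: 0.0
```

```bash
python3 - <<'E'
from h import *
stat();handle()
for n in("paper_cup","water_bottle","specimen_jar"):
    print(n,*[np.round(s[0]["position"]) if (s:=r.spot_point(c,n)) else None for c in("side","top")])
cv2.imwrite("pics/end.png",r.snapshot("top")[:,:,::-1])
E
```

```text
9.9 [0.3993 0.2075 0.3658] hub in tool [  52.4 -266.4   79.8] rad 0.27147277521078145 ang 128.1456274959372 F [-0.23083845 -0.38105867 -0.71350951]
  red side [265 227  11  26 239] [270.3 239. ]
side [0.4989 0.0568 0.281 ] 0.69 ang 137.3
  red top [306 309  16  16 125] [314. 317.]
top [0.498  0.0495 0.281 ] 0.48 ang 141.2
paper_cup [407. 378.] [344. 460.]
water_bottle [298. 391.] [213. 406.]
specimen_jar [279. 240.] [277. 238.]
```

View pics/end.png

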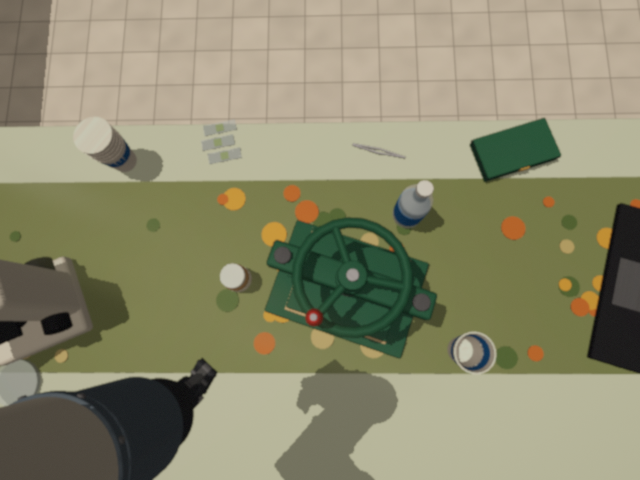

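The handle is back at (314, 317), against (315, 318) at the start. The cup, bottle and jar have not moved, and the arm is clear of the press.

```bash
python3 -c "
from cell import r
print(r.close_job())"
```

```text
the job is handed in; nothing more can be done
None
```

I pushed the hand wheel through one full anticlockwise turn with the shut fingers: the handle finished within about 1° of its start by the cameras, the cup, bottle and jar did not move, the arm is clear, and the job is handed in (no verdict was returned).

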